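Unstack the washed tube racks and set each on its instrument

ROBOT

A 7-joint arm with a two-finger parallel gripper is mounted at the origin on the work surface. World frame = base frame: x ahead of the robot, y to its left, z up, the work surface at z = 0. Lengths are in m, angles in rad, forces in N, time in s.
With the tool pointing down it reaches from about 0.4 to 0.85 m from the base axis. Payload 4.5 kg.
Tool frame: the origin (TCP) lies between the finger pads; the fingertips stand 11 mm ahead of it and the grasp point (between the pads) lies 8 mm behind it; z points along the fingers, y is the line along which they close (so a half turn about z gives the same grasp; the last joint's range is limited). The gripper opens to 88 mm and grips with 3 to 60 N. Pads are 18 mm wide; open, the fingers measure 123 mm over their backs; the gripper's body (75 mm by 187 mm) begins 45 mm behind the grasp point.
Start: joints at [1.242, 0.689, -0.195, 1.565, 0.157, 0.902, -0.215], TCP at [0.222, -0.584, 0.25] pointing down, gripper open.
Joint ranges: [-3.01, 3.01], [-0.46, 2.08], [-1.47, 1.51], [0.13, 2.56], [-1, 4.14], [0.04, 2.09], [-2.66, 2.66]. Speed limits (rad/s): [2.57, 2.57, 3.14, 3.14, 3.14, 3.14, 3.14].

INTERFACE

Orientations are given as a unit quaternion [x, y, z, w].
In Python, from cell import * gives the robot as it stands.
- The arm moves only by the tool send_rows, never from a script. Its argument "motion" is text: rows parted by semicolons, each of 5 numbers parted by spaces: the shift along the tool's x, y, z each as a share of 120 mm, from -1 to 1, then the turn about the tool's z as a share of 180 degrees, from -1 to 1, then the closure, from -1 (fully open) to 1 (shut). A call has 1 to 12 rows; each row is the pose to reach, as a shift and turn from the pose commanded when the call began, along the tool's axes at that moment, turning the shorter way round; what a row does not reach only later rows make up. A row lasts 1/8 s, in which the tool goes at most 62.5 mm and 10.7 degrees, less where a joint would pass 70% of its speed; a pose out of reach is approached as far as the arm can. A call with a number of a shift or a turn outside -1 to 1 is refused whole. A call with a gripper value outside its range is refused whole. The fingers move at their own pace and stop on an object; "grip_force" is the grip in N (left out, the last holds). Time passes only in rows, so rows that repeat a pose let the fingers close. It gives the time, the measured TCP pose, the force, the opening and the grip force at its end, in the units of the state.
- get_state(): the state, without advancing time (a new reading comes with each control period).
- grab_frame(name): name is "scene" or "top" or "wrist"; returns the picture (384x512x3 uint8, blue, green, red); there is no depth.
- get_calibration(name): a dict with "fx", "fy", "cx", "cy" (pixels), "eye" and "orientation" of the camera in the world. Camera axes: x right, y down, z forward; pixel columns grow to the right and rows downward; lengths in m; the calibration is good to about 2 mm. A picture is of the moment at which its call begins: read the wrist's pose just before it. get_calibration takes no time and is no camera call; for the wrist camera it gives the pose at the moment of the call.
- close_job(): hands the job in; it is judged then, once.
The state is a dict: "clock": time; "joint_positions": joint angles; "joint_vel": joint speeds; "tau": joint torques, N m; "tcp_pos": TCP position; "orientation": TCP orientation; "ft_force": force on the tool from outside, world axes, zero at the start; "torque": the same for the moment, N m; "grip_width": finger opening in m; "grip_force": force on a finger pad.
Only numpy, scipy, OpenCV 4.12 (cv2) and the standard library are available. Lean on these libraries where they do the work, as an engineer would, in place of code of your own. Each camera call takes 0.05 s, during which the arm holds its last target. There are 200 camera calls.

TASK

The three empty white tube racks are back from the washer in one stack. Take the stack apart and set them out for the morning's samples: the short rack in the middle of the balance's pan, the middle-length rack lying flat inside the steel catch tray, and the long rack on the shaker, with one end foot tucked under the retaining lip and the other end then lowered behind the front stop so that it lies flat on the platform. Set each down gently, not dropped, and leave the bottles, the beaker and the carton standing where they are.

Things in the scene. Friction and masses are not known exactly. Their poses are not given: they have to be found in the camera images.
- short_rack: Shortest white plastic tube rack, on top of the stack at the start: a box 76 long (x) x 54 wide (y) x 48 mm high (z) with 3 x 2 square openings in its top. About 100 g. Origin at the centre of its underside; x along its length. The long sides are plain flat walls, to be gripped across the 54 mm.
- middle_rack: Middle white tube rack, second in the stack: 112 long (x) x 54 wide (y) x 48 mm high with 6 x 3 small square openings. About 150 g. Origin at the centre of its underside. Each rack just lies on the one below, up to 8 mm off-centre and a few degrees turned.
- long_rack: Longest white tube rack, bottom of the stack: body 150 long (x) x 54 wide (y) x 48 mm high, 5 x 2 large square openings, about 190 g. Its 5 mm thick floor plate sticks out 13 mm at both ends as a foot over the full width (176 mm overall); both ends alike. On the shaker it lies along x; it cannot go in flat, as lip edge and front stop are only 172 mm apart. Origin at the centre of its underside.
- balance: White laboratory balance, fixed. Origin on the table under the centre of its square steel pan (124 x 124 mm, no rim, top 80 mm above the table). Housing 190 wide (y), from 155 mm at -x (low sloping display front) to 83 mm at +x, at most 60 mm high.
- catch_tray: Small rectangular open steel tray, fixed on the table. Outside 142 (x) x 86 (y) x 16 mm high (rolled rim), inside 136 x 80 mm, floor 3 mm above the table. Origin at the centre of its underside. The middle rack lies in it lengthwise along x, either way round.
- shaker: Grey shaker, fixed. Origin on the table under the bed's centre; bed 90 mm up. End wall's inner face at x=+91; its dark lip reaches back to x=+81, 14 to 18 mm above the bed, 84 wide. Dark front stop: inner face x=-91, 9 mm high. 4 guide tabs 10 mm high, inner faces y=+-33, at 45 to 75 mm either side of centre in x; sides open between. Housing 150 wide (y), x -152 (controls, 68 mm high) to +108.
- amber_bottle: Bystander: small brown bottle with blue cap, 36 mm across, 62 mm high, loose. Origin at the centre of its underside.
- carton: Bystander: upright white carton 32 (x) x 64 (y) x 118 mm high, loose. Origin at the centre of its underside.
- beaker: Bystander: clear plastic beaker 100 mm across, 125 mm high, loose. Origin at the centre of its underside.
- blue_bottle: Bystander: blue plastic bottle 62 mm across, 114 mm high, loose. Origin at the centre of its underside.
Not all that is in view belongs to the job. Leave any pink look-alike of the middle_rack alone.

How it is judged:
At the end, for the whole second after the job is handed in: Short rack flat on the balance pan, within 18 mm of its middle; middle rack flat on the catch tray's floor inside the rim; long rack flat on the shaker bed between end wall and front stop, one foot under the lip (within 6 mm along x, 9 mm along y). Heights within 3 mm, tilt under 0.04 rad, at rest (horizontal distance between short_rack and balance below 0.018 m and z of short_rack in the frame of balance between 0.077 and 0.083 m and x of middle_rack in the frame of catch_tray between -0.015 and 0.015 m and y of middle_rack in the frame of catch_tray between -0.016 and 0.016 m and z of middle_rack in the frame of catch_tray between 0 and 0.006 m and x of long_rack in the frame of shaker between -0.006 and 0.006 m and y of long_rack in the frame of shaker between -0.009 and 0.009 m and z of long_rack in the frame of shaker between 0.087 and 0.093 m and angle between each of short_rack, middle_rack, long_rack's own z axis and vertical below 0.04 rad and linear speed of each of short_rack, middle_rack, long_rack below 0.02 m/s and angular speed of each of short_rack, middle_rack, long_rack below 0.15 rad/s); the robot touches nothing.
It fails at once if a bystander (bottle, carton or beaker) is pushed more than 25 mm from its place or knocked over (distance of any of amber_bottle, carton, beaker, blue_bottle from where it was at the start of the episode above 0.025 m or angle between any of amber_bottle, carton, beaker, blue_bottle's own z axis and vertical above 0.5 rad).
It fails at once if a rack is dropped or slammed onto its place: faster than 0.4 m/s within 20 mm above it ((horizontal distance between short_rack and balance below 0.03 m and z of short_rack in the frame of balance below 0.1 m and linear speed of short_rack above 0.4 m/s) or (horizontal distance between middle_rack and catch_tray below 0.03 m and z of middle_rack in the frame of catch_tray below 0.023 m and linear speed of middle_rack above 0.4 m/s) or (horizontal distance between long_rack and shaker below 0.03 m and z of long_rack in the frame of shaker below 0.11 m and linear speed of long_rack above 0.4 m/s)).
It also fails if it takes over 112 s, if anything falls off the work surface, if the arm or the gripper's body presses on something with over 40 N, if the wrist force passes 120 N, or if a joint passes its speed limit or range.

## Working session

There is one attempt and no reset: what is moved stays moved. The work goes in short steps, Python scripts to look and compute and a tool call to move; the robot and the scene stay as the last step left them, time stands still between calls to the robot, and variables do not carry over. Pictures are saved under pics/ and viewed, at most 14 in all, crops included, and the job is handed in when it is done.

Besides the shell and the picture viewer there is one more tool, called after "Emit:" as name(argument=value, ...) on one line, values as JSON. send_rows: Moves the arm, as the interface text tells. Shift numbers are shares of 120 mm and turn numbers shares of 180 degrees, none past 1 either way. Its arguments: {"type":"object","properties":{"motion":{"type":"string"},"grip_force":{"type":"number"}},"required":["motion"]}

```bash
mkdir -p pics; cat > h.py <<'E'
from cell import *
import numpy as np, cv2
from scipy.spatial.transform import Rotation as R
def ray(c,u,v):
    d=R.from_quat(c["orientation"]).apply([(u-c["cx"])/c["fx"],(v-c["cy"])/c["fy"],1.]); return np.array(c["eye"]),d
def onz(c,u,v,z):
    e,d=ray(c,u,v); return (e+d*(z-e[2])/d[2]).round(4)
def st():
    s=get_state(); print(s["clock"],np.round(s["tcp_pos"],4),R.from_quat(s["orientation"]).as_matrix().round(3).tolist(),np.round(s["ft_force"],1),s["grip_width"],s["grip_force"]); return s
E
python3 - <<'E'
from h import *
st()
for n in("scene","top"):
    c=get_calibration(n);print(n,c); cv2.imwrite(f"pics/{n}1.png",cv2.resize(grab_frame(n),(800,600),interpolation=cv2.INTER_CUBIC))
E
```

```text
0.0 [ 0.2215 -0.5838  0.2489] [[0.935, 0.355, -0.001], [0.355, -0.935, 0.002], [-0.0, -0.002, -1.0]] [-0.   0.6  0.6] 0.08803326965496813 0.0
scene {'fx': 396.27333194448966, 'fy': 396.27333194448966, 'cx': 255.37042495177496, 'cy': 188.79046407878224, 'eye': array([ 1.18176507, -0.43976381,  1.24964626]), 'orientation': array([ 0.84599156,  0.44321504, -0.14060112, -0.26094068])}
top {'fx': 468.49160806898806, 'fy': 468.49160806898806, 'cx': 251.9122449781098, 'cy': 188.73766106678366, 'eye': array([ 0.1708491 , -0.01276771,  1.65504121]), 'orientation': array([ 0.71827796, -0.68830515,  0.07172044, -0.07189553])}
```

View pics/top1.png

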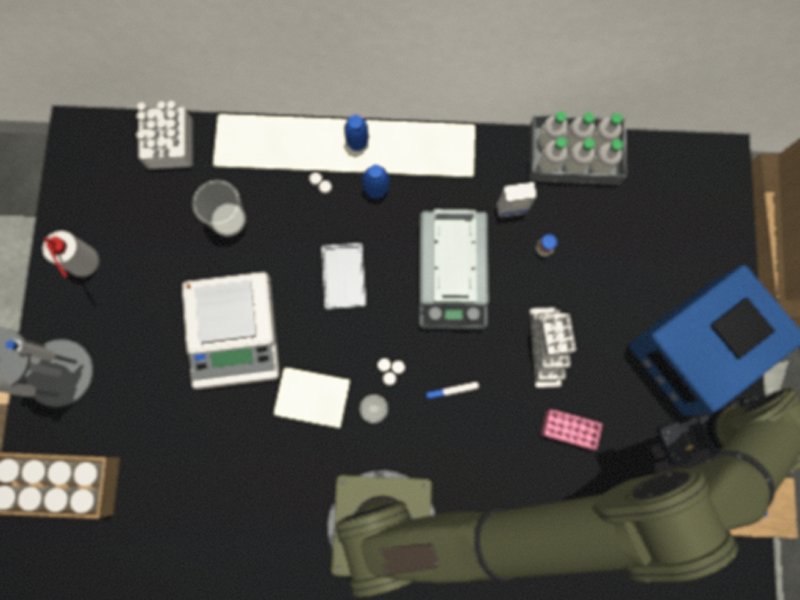

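View pics/scene1.png

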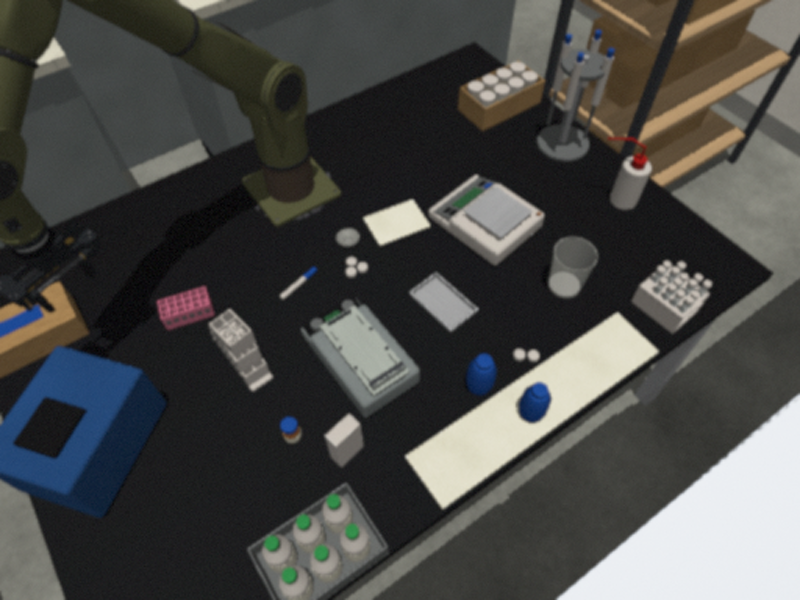

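The top view (800x600) shows the stack at about (552,345), the shaker at (454,268), the tray at (343,275), the balance pan at (226,310), the carton at (517,198), the amber bottle at (546,243) and the pink look-alike at (573,428). In this view up is +x and left is +y. I'll zoom in to get the corners.

```bash
python3 - <<'E'
from h import *
im=grab_frame("top"); cv2.imwrite("pics/top_raw.png",im)
def crop(x,y,w,h,s):
    k=cv2.resize(im[y:y+h,x:x+w],(w*s,h*s),interpolation=cv2.INTER_CUBIC)
    for i in range(0,w,10): cv2.line(k,(i*s,0),(i*s,4 if i%50 else 10),(0,255,255),1); 
    for i in range(0,w,20): cv2.putText(k,str(x+i),(i*s,15),0,.35,(0,255,255),1)
    for i in range(0,h,10): cv2.line(k,(0,i*s),(4,i*s),(0,255,255),1); cv2.putText(k,str(y+i),(5,i*s+4),0,.35,(0,255,255),1)
    return k
a=crop(330,190,66,60,6); b=crop(262,130,57,85,5)[:360]; 
m=np.zeros((600,800,3),np.uint8)
def put(k,x,y): 
    k=k[:600-y,:800-x]; m[y:y+k.shape[0],x:x+k.shape[1]]=k
put(crop(330,190,60,60,6),0,0); put(crop(262,130,56,84,5),370,0); put(crop(200,150,40,50,4),0,370); put(crop(114,170,64,76,3),170,370)
cv2.imwrite("pics/m1.png",m)
c=get_calibration("top")
for n,u,v,z in [("stack short",557/1.5625,330/1.5625,.144),("stack foot mid",546/1.5625,385/1.5625,.0),("shaker",455/1.5625,259/1.5625,.09),("tray",343.5/1.5625,275/1.5625,.01),("pan",226/1.5625,310/1.5625,.08),("carton",505/1.5625,212/1.5625,.0),("amber",548/1.5625,252/1.5625,0),("blue",375/1.5625,190/1.5625,0),("beaker",228/1.5625,222/1.5625,0)]: print(n,onz(c,u,v,z))
E
```

```text
stack short [ 0.4224 -0.3499  0.144 ]
stack foot mid [ 0.3199 -0.3569  0.    ]
shaker [ 0.5803 -0.1374  0.09  ]
tray [0.552  0.1124 0.01  ]
pan [0.4463 0.3591 0.08  ]
carton [ 0.7236 -0.2599  0.    ]
amber [ 0.6301 -0.3615  0.    ]
blue [0.7649 0.0499 0.    ]
beaker [0.6706 0.3919 0.    ]
```

View pics/m1.png

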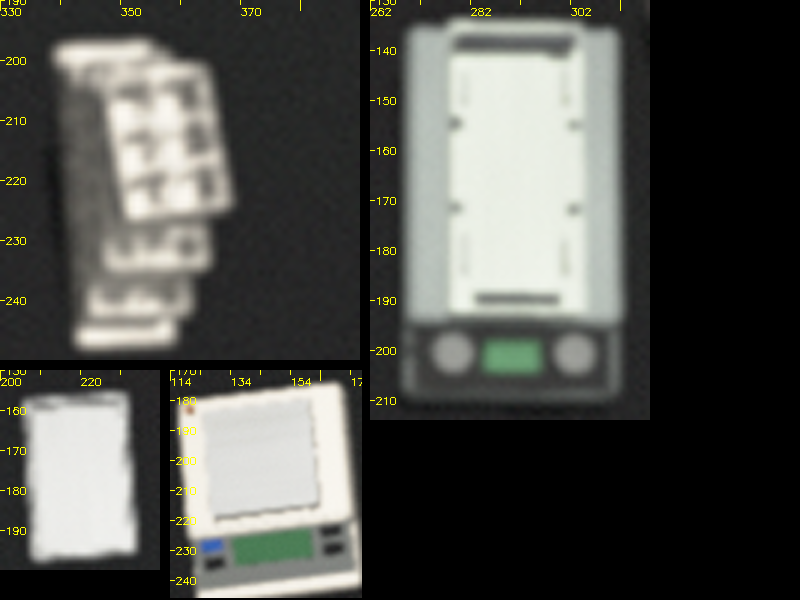

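The zoomed crops give the outlines, in raw pixels. The short rack's top corners are at (348,204), (365,200.5), (369,225) and (351,227), and the long rack's feet run from v=197 to v=248. I can also see the shaker's lip and stop, the tray corners and the pan corners. Now I'll turn these into poses.

```bash
python3 - <<'E'
from h import *
c=get_calibration("top")
def P(o,s,off,pts,z): return np.array([onz(c,off[0]+(x-o[0])/s,off[1]+(y-o[1])/s,z) for x,y in pts])
D={"short":P((0,0),6,(330,190),[(108,82),(210,63),(233,208),(127,220)],.144),
"long":P((0,0),6,(330,190),[(54,45),(152,40),(176,343),(77,348)],.005),
"longtop_near":P((0,0),6,(330,190),[(88,290),(190,290),(192,315),(92,318)],.048),
"midnear":P((0,0),6,(330,190),[(105,265),(210,268)],.096),
"lipedge":P((370,0),5,(262,130),[(452,53),(576,53)],.108),
"stop":P((370,0),5,(262,130),[(474,293),(560,293)],.095),
"tabs":P((370,0),5,(262,130),[(455,124),(574,126),(574,209),(455,208)],.1),
"pan":P((170,370),3,(114,170),[(203,405),(311,398),(319,508),(213,520)],.08),
"tray":P((0,370),4,(200,150),[(24,395),(130,393),(137,552),(33,562)],.016)}
for k,p in D.items():
    ln=[np.linalg.norm(p[i]-p[i-1]).round(3) for i in range(len(p))]
    print(k,p[:,:2].mean(0).round(4),p[:,:2].tolist(),ln)
    if len(p)==4: 
        d=p[0]+p[1]-p[2]-p[3]; print("  yaw",np.degrees(np.arctan2(d[1],d[0])).round(2))
w=get_calibration("wrist");s=get_state();Rt=R.from_quat(s["orientation"]);print("cam in tool",Rt.inv().apply(w["eye"]-s["tcp_pos"]),(Rt.inv()*R.from_quat(w["orientation"])).as_matrix().round(2).tolist(),w["fx"])
E
```

```text
short [ 0.414  -0.3556] [[0.4462, -0.3222], [0.4591, -0.3779], [0.3799, -0.3899], [0.3709, -0.3325]] [np.float64(0.076), np.float64(0.057), np.float64(0.08), np.float64(0.058)]
  yaw 8.21
long [ 0.4054 -0.3547] [[0.4926, -0.3184], [0.4981, -0.377], [0.3182, -0.3906], [0.3129, -0.3327]] [np.float64(0.18), np.float64(0.059), np.float64(0.18), np.float64(0.058)]
  yaw 4.44
longtop_near [ 0.3362 -0.3605] [[0.3424, -0.3305], [0.3449, -0.3888], [0.3307, -0.3899], [0.3266, -0.3328]] [np.float64(0.016), np.float64(0.058), np.float64(0.014), np.float64(0.057)]
  yaw 6.47
midnear [ 0.352  -0.3596] [[0.3516, -0.3304], [0.3524, -0.3888]] [np.float64(0.058), np.float64(0.058)]
lipedge [ 0.6649 -0.1323] [[0.6631, -0.0896], [0.6668, -0.175]] [np.float64(0.085), np.float64(0.085)]
stop [ 0.4988 -0.1397] [[0.4976, -0.1105], [0.5001, -0.1689]] [np.float64(0.058), np.float64(0.058)]
tabs [ 0.5863 -0.1353] [[0.6147, -0.0936], [0.6169, -0.1755], [0.5581, -0.1767], [0.5553, -0.0955]] [np.float64(0.059), np.float64(0.082), np.float64(0.059), np.float64(0.081)]
  yaw 1.5
pan [0.4439 0.3594] [[0.5017, 0.4317], [0.5153, 0.3088], [0.3886, 0.2894], [0.3699, 0.4076]] [np.float64(0.134), np.float64(0.124), np.float64(0.128), np.float64(0.12)]
  yaw 9.55
tray [0.55   0.1104] [[0.6218, 0.1661], [0.6278, 0.0703], [0.4816, 0.0566], [0.4686, 0.1486]] [np.float64(0.154), np.float64(0.096), np.float64(0.147), np.float64(0.093)]
  yaw 5.95
cam in tool [ 0.07397327  0.00066579 -0.1344556 ] [[-0.0, -0.96, -0.29], [1.0, -0.0, 0.0], [-0.0, -0.29, 0.96]] 338.26294464737214
```

Emit:
send_rows(motion="0.5 -0.3 -0.1 0.03 -1; 1 -0.6 -0.2 0.07 -1; 1 -0.6 -0.2 0.07 -1; 1 -0.6 -0.2 0.07 -1", grip_force=20)

```text
clock: 0.65
tcp_pos: [0.3092, -0.4738, 0.2739]
orientation: [0.997, 0.073, -0.0, 0.0]
ft_force: [0.3, -0.4, 0.2]
grip_width: 0.0879
grip_force: 0.0
```

Emit:
send_rows(motion="0.47 -0.43 0 0 -1; 0.93 -0.87 0 0 -1; 0.93 -0.87 0 0 -1; 0.93 -0.87 0 0 -1")

```text
clock: 1.15
tcp_pos: [0.4045, -0.3553, 0.2733]
orientation: [0.997, 0.072, -0.0, -0.0]
ft_force: [-0.1, -1.5, 0.1]
grip_width: 0.0881
grip_force: 0.0
```

```bash
cat >> h.py <<'E'
def snap(n,name):
    c=get_calibration(n); im=grab_frame(n); np.save(f"pics/{name}.npy",np.array([c["fx"],c["fy"],c["cx"],c["cy"],*c["eye"],*c["orientation"]]))
    cv2.imwrite(f"pics/{name}_raw.png",im)
    k=cv2.resize(im,(800,600),interpolation=cv2.INTER_CUBIC)
    for i in range(0,512,50): cv2.putText(k,str(i),(int(i*1.5625),10),0,.35,(0,0,255),1)
    for i in range(0,384,50): cv2.putText(k,str(i),(0,int(i*1.5625)+4),0,.35,(0,0,255),1)
    cv2.imwrite(f"pics/{name}.png",k); return c,im
def cal(name):
    a=np.load(f"pics/{name}.npy"); return dict(fx=a[0],fy=a[1],cx=a[2],cy=a[3],eye=a[4:7],orientation=a[7:])
def pts(name,l,z):
    c=cal(name); p=np.array([onz(c,u/1.5625,v/1.5625,z) for u,v in l]); print(p[:,:2].tolist(),"mean",p[:,:2].mean(0).round(4)); 
    if len(p)==4: # order: far-left, far-right, near-right, near-left
        d=p[0]+p[1]-p[2]-p[3]; e=p[0]+p[3]-p[1]-p[2]; print(" len",np.linalg.norm(d)/2,"wid",np.linalg.norm(e)/2,"yaw",np.degrees(np.arctan2(d[1],d[0])),np.degrees(np.arctan2(-e[0],e[1])))
def mv(target,yaw=None):
    s=get_state(); Rt=R.from_quat(s["orientation"]); m=Rt.as_matrix(); y0=np.degrees(np.arctan2(m[1,0],m[0,0]))
    print("tcp",np.round(s["tcp_pos"],4),"yaw",y0.round(2),"shift/0.12:",(Rt.inv().apply(np.array(target)-s["tcp_pos"])/.12).round(3),"turn",None if yaw is None else round((y0-yaw)/180,4),"F",np.round(s["ft_force"],1),"grip",s["grip_width"])
E
python3 -c "
from h import *
snap('wrist','w1');st()"
```

```text
1.2 [ 0.403  -0.357   0.2733] [[0.99, 0.141, -0.001], [0.141, -0.99, -0.001], [-0.001, 0.001, -1.0]] [-0.5 -1.6  0.1] 0.08825319216196661 0.0
```

View pics/w1.png

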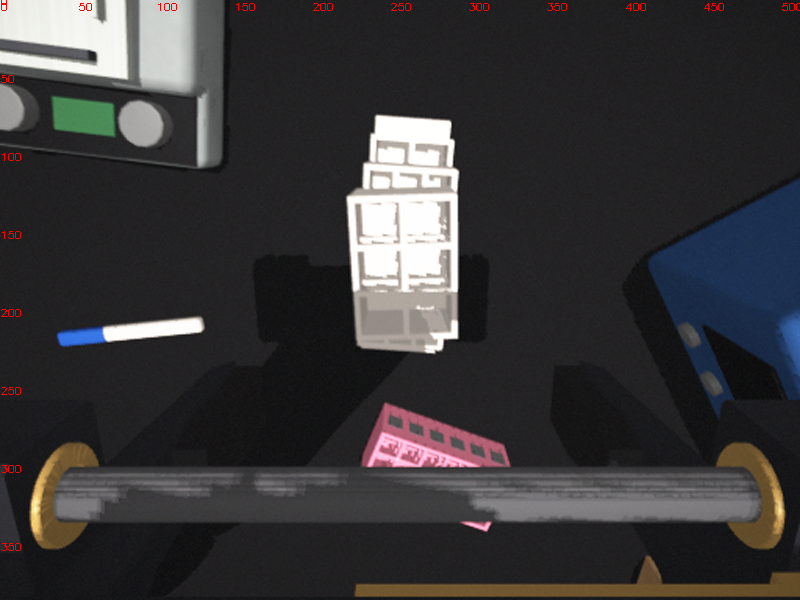

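The wrist view shows the short rack's top with corners at (347,197), (457,191), (457,339) and (358,347). The middle and long racks show above it in the picture (+x), and the pink look-alike is behind.

```bash
python3 - <<'E'
from h import *
pts("w1",[(347,197),(457,191),(457,339),(358,347)],.144)
pts("w1",[(376,115),(451,120)],.005); pts("w1",[(363,163),(458,170)],.096)
mv([.405,-.355,.117],7)
E
```

```text
[[0.4467, -0.3201], [0.4574, -0.3733], [0.3807, -0.3865], [0.3686, -0.3348]] mean [ 0.4134 -0.3537]
 len 0.07864707559725276 wid 0.05367459827516178 yaw 10.216879629726742 12.262506114820704
[[0.4913, -0.3211], [0.4957, -0.3752]] mean [ 0.4935 -0.3481]
[[0.4614, -0.3225], [0.4654, -0.3769]] mean [ 0.4634 -0.3497]
tcp [ 0.403  -0.357   0.2733] yaw 8.11 shift/0.12: [ 0.021 -0.015  1.303] turn 0.0062 F [-0.5 -1.6  0.1] grip 0.08825319216196661
```

Emit:
send_rows(motion="0.09 -0.01 0.4 -0.012 -1; 0.09 -0.01 0.7 -0.012 -1; 0.09 -0.01 0.9 -0.012 -1; 0.09 -0.01 0.9 -0.012 -1; 0.09 -0.01 0.9 -0.012 -1")

```text
clock: 1.82
tcp_pos: [0.4139, -0.3545, 0.1664]
orientation: [0.996, 0.089, 0.0, 0.001]
ft_force: [-0.7, -0.1, -0.5]
grip_width: 0.0882
grip_force: 0.0
```

Emit:
send_rows(motion="0 0 0.15 0 -1; 0 0 0.32 0 -1; 0 0 0.32 0 -1; 0 0 0.32 0 0; 0 0 0.32 0 1; 0 0 0.32 0 1; 0 0 0.32 0 1; 0 0 0.32 0 1; 0 0 0.32 0 1; 0 0 0.32 0 1")

```text
clock: 3.08
tcp_pos: [0.4148, -0.3526, 0.1277]
orientation: [0.996, 0.09, 0.0, 0.0]
ft_force: [-0.6, 0.8, 5.2]
grip_width: 0.0539
grip_force: 20.0
```

Emit:
send_rows(motion="0 0 -0.1 0 1; 0 0 -0.3 0 1; 0 0 -0.7 0 1; 0 0 -1 0 1; 0 0 -1 0 1")

```text
clock: 3.7
tcp_pos: [0.4159, -0.3535, 0.2503]
orientation: [0.996, 0.09, 0.002, 0.002]
ft_force: [0.8, -1.0, -0.4]
grip_width: 0.0536
grip_force: 20.0
```

```bash
python3 -c "
from h import *
mv([.444,.36,.18],10)
snap('wrist','w2');snap('top','t2')"
```

```text
tcp [ 0.4159 -0.3535  0.2503] yaw 10.33 shift/0.12: [ 1.294 -5.81   0.564] turn 0.0019 F [ 0.8 -1.  -0.4] grip 0.05363293054102515
```

View pics/w2.png

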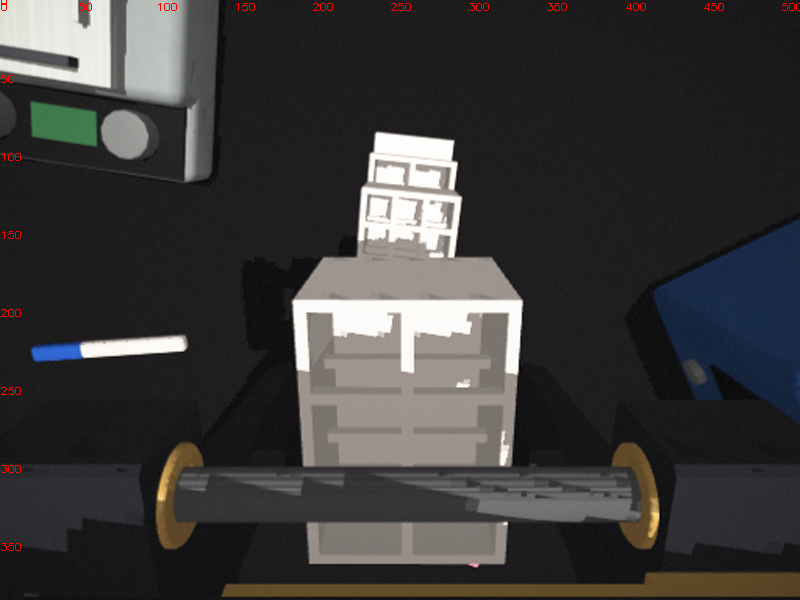

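The short rack is held square, seen at (293..522, 258..563). Carrying it to the balance.

Emit:
send_rows(motion="0.2 -0.4 0 0 1; 0.3 -0.8 0 0 1; 0.4 -1 0 0 1")

```text
clock: 4.18
tcp_pos: [0.439, -0.2224, 0.2457]
orientation: [0.996, 0.092, -0.002, -0.002]
ft_force: [0.5, -0.6, -1.1]
grip_width: 0.0536
grip_force: 20.0
```

Emit:
send_rows(motion="0.2 -0.5 0 0 1; 0.4 -1 0 0 1; 0.4 -1 0 0 1")

```text
clock: 4.55
tcp_pos: [0.466, -0.093, 0.246]
orientation: [0.995, 0.095, -0.001, -0.002]
ft_force: [-0.3, -0.6, -1.7]
grip_width: 0.0538
grip_force: 20.0
```

Emit:
send_rows(motion="0.2 -0.5 0 0 1; 0.4 -1 0 0 1; 0.4 -1 0 0 1")

```text
clock: 4.92
tcp_pos: [0.4916, 0.0327, 0.2462]
orientation: [0.996, 0.095, -0.001, -0.001]
ft_force: [-0.3, -0.0, -0.4]
grip_width: 0.0536
grip_force: 20.0
```

Emit:
send_rows(motion="0 -0.5 0 0 1; 0.1 -1 0 0 1; 0.1 -1 0 0 1")

```text
clock: 5.3
tcp_pos: [0.481, 0.1521, 0.2463]
orientation: [0.996, 0.094, -0.001, -0.001]
ft_force: [-0.1, -1.4, -1.2]
grip_width: 0.054
grip_force: 20.0
```

Emit:
send_rows(motion="0 -0.5 0 0 1; 0 -1 0 0 1; 0 -1 0 0 1; 0 -1 0 0 1; 0 -1 0 0 1")

```text
clock: 5.92
tcp_pos: [0.461, 0.2627, 0.2469]
orientation: [0.996, 0.088, -0.0, 0.001]
ft_force: [0.3, -0.6, -2.1]
grip_width: 0.054
grip_force: 20.0
```

```bash
python3 -c "
from h import *
mv([.444,.36,.18],10)
snap('wrist','w3')"
```

```text
tcp [0.461  0.2627 0.2469] yaw 10.1 shift/0.12: [ 0.003 -0.825  0.556] turn 0.0006 F [ 0.3 -0.6 -2.1] grip 0.054045599589493565
```

View pics/w3.png

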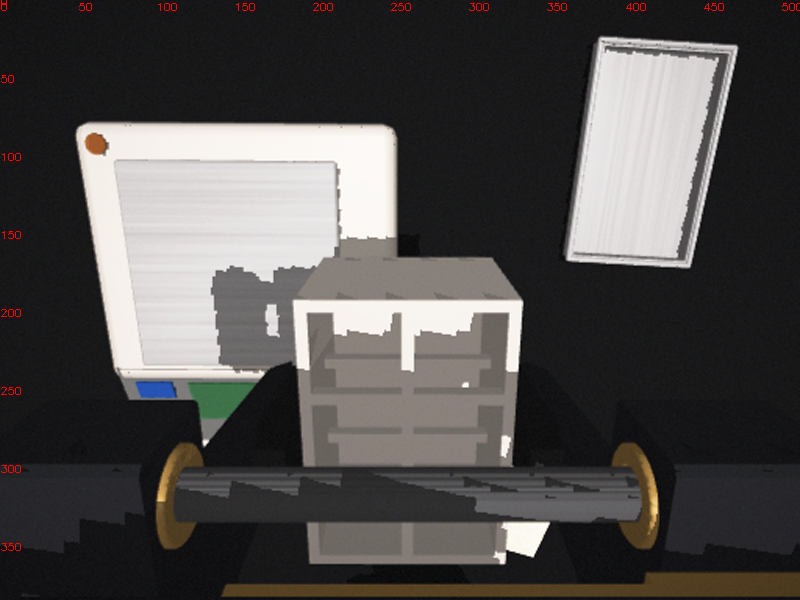

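The wrist view shows the pan corners at (115,161), (337,161) and (144,365). The tray rim corners are at (600,37), (737,45), (690,267) and (566,261).

```bash
python3 - <<'E'
from h import *
pts("w3",[(115,161),(337,161),(144,365)],.08)
pts("w3",[(600,37),(737,45),(690,267),(566,261)],.016)
E
```

```text
[[0.4947, 0.4309], [0.516, 0.3104], [0.3742, 0.411]] mean [0.4616 0.3841]
[[0.616, 0.1653], [0.6268, 0.0787], [0.4836, 0.0609], [0.4725, 0.1489]] mean [0.5497 0.1134]
 len 0.14436631359150232 wid 0.08798404684941472 yaw 6.802580234052361 7.1492480156799845
```

Emit:
send_rows(motion="0 -0.4 0 0 1; 0 -0.82 0.1 0 1; 0 -0.82 0.3 0 1; 0 -0.82 0.6 0 1; 0 -0.82 0.8 0 1; 0 -0.82 0.95 0 1; 0 -0.82 0.95 0 1; 0 -0.82 0.95 0 1")

```text
clock: 6.98
tcp_pos: [0.4434, 0.3622, 0.134]
orientation: [0.996, 0.09, 0.001, -0.0]
ft_force: [-0.2, 0.3, -1.3]
grip_width: 0.0538
grip_force: 20.0
```

```bash
python3 -c "
from h import *
mv([.4445,.36,.112],10)"
```

```text
tcp [0.4434 0.3622 0.134 ] yaw 10.28 shift/0.12: [0.005 0.02  0.183] turn 0.0015 F [-0.2  0.3 -1.3] grip 0.053818010783316134
```

Lowering at about 30 mm/s.

Emit:
send_rows(motion="0 0.02 0.03 0 1; 0 0.02 0.06 0 1; 0 0.02 0.09 0 1; 0 0.02 0.12 0 1; 0 0.02 0.15 0 1; 0 0.02 0.17 0 1; 0 0.02 0.17 0 1")

```text
clock: 7.85
tcp_pos: [0.4429, 0.3602, 0.1127]
orientation: [0.996, 0.09, -0.0, 0.0]
ft_force: [0.3, -0.4, -0.7]
grip_width: 0.0536
grip_force: 20.0
```

Emit:
send_rows(motion="0 0 0.01 0 1; 0 0 0.02 0 1; 0 0 0.03 0 1; 0 0 0.03 0 1")

```text
clock: 8.35
tcp_pos: [0.4432, 0.3603, 0.1117]
orientation: [0.996, 0.09, 0.001, -0.0]
ft_force: [-4.0, -2.9, 18.0]
grip_width: 0.0534
grip_force: 20.0
```

Contact at 18 N. Releasing and lifting.

Emit:
send_rows(motion="0 0 -0.02 0 1; 0 0 -0.02 0 0; 0 0 -0.02 0 -1; 0 0 -0.02 0 -1; 0 0 -0.02 0 -1; 0 0 -0.02 0 -1; 0 0 -0.3 0 -1; 0 0 -0.7 0 -1; 0 0 -1 0 -1; 0 0 -1 0 -1")

```text
clock: 9.6
tcp_pos: [0.4445, 0.3614, 0.2321]
orientation: [0.996, 0.09, 0.003, -0.002]
ft_force: [-0.0, -0.1, -0.4]
grip_width: 0.0882
grip_force: 0.0
```

```bash
python3 -c "
from h import *
snap('wrist','w4')
mv([.41,-.355,.24],7)"
```

```text
tcp [0.4434 0.3606 0.2303] yaw 10.34 shift/0.12: [-1.345  5.816 -0.091] turn 0.0186 F [ 0.  -0.4 -0.2] grip 0.08814736426507909
```

View pics/w4.png

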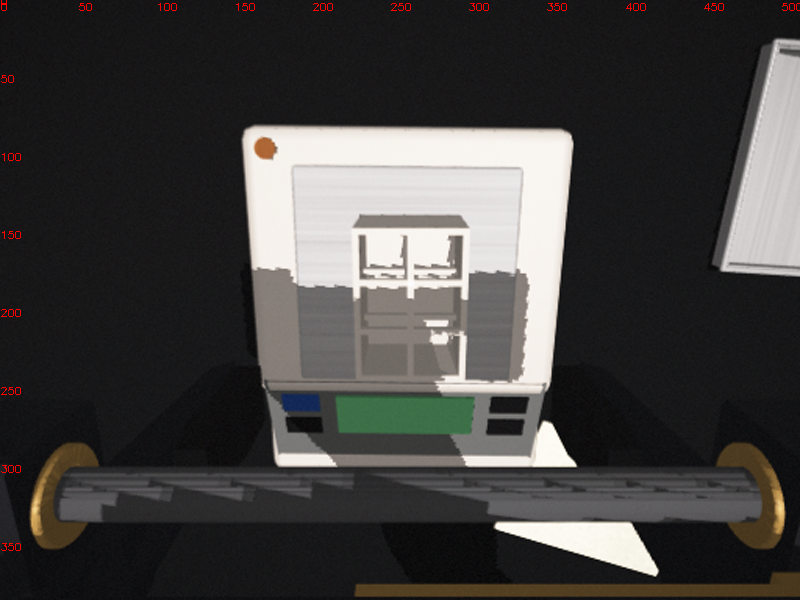

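The short rack stands upright on the pan: its top is at (352..468, 228..378) and the pan at (292..522, 166..381).

```bash
python3 - <<'E'
from h import *
pts("w4",[(352,228),(468,228),(466,378),(358,378)],.128); pts("w4",[(292,166),(522,168)],.08);pts("w4",[(355,216),(465,216)],.08)
E
```

```text
[[0.4756, 0.3919], [0.4851, 0.3401], [0.4123, 0.3255], [0.4027, 0.3778]] mean [0.4439 0.3588]
 len 0.07424988215478863 wid 0.052918852973207954 yaw 11.143463429855935 10.396845021558018
[[0.4941, 0.4317], [0.5148, 0.3121]] mean [0.5045 0.3719]
[[0.4741, 0.395], [0.4848, 0.3364]] mean [0.4794 0.3657]
```

Emit:
send_rows(motion="0.2 0.5 -0.2 0.01 -1; 0.4 1 -0.3 0.018 -1; 0.4 1 -0.3 0.018 -1")

```text
clock: 10.02
tcp_pos: [0.5143, 0.2448, 0.2646]
orientation: [0.998, 0.057, 0.0, 0.002]
ft_force: [-0.2, 0.6, 0.2]
grip_width: 0.0877
grip_force: 0.0
```

Emit:
send_rows(motion="0 0.5 0 0 -1; 0 1 0 0 -1; 0 1 0 0 -1")

```text
clock: 10.4
tcp_pos: [0.5263, 0.1255, 0.2638]
orientation: [0.998, 0.057, -0.002, 0.002]
ft_force: [-0.1, 1.0, -0.7]
grip_width: 0.0881
grip_force: 0.0
```

Emit:
send_rows(motion="-0.2 0.5 0 0 -1; -0.3 1 0 0 -1; -0.3 1 0 0 -1")

```text
clock: 10.78
tcp_pos: [0.5043, 0.0036, 0.2643]
orientation: [0.998, 0.058, -0.002, 0.001]
ft_force: [-0.6, 1.3, 0.7]
grip_width: 0.088
grip_force: 0.0
```

Emit:
send_rows(motion="-0.2 0.5 0 0 -1; -0.3 1 0 0 -1; -0.3 1 0 0 -1")

```text
clock: 11.15
tcp_pos: [0.484, -0.1189, 0.2645]
orientation: [0.998, 0.058, -0.001, 0.001]
ft_force: [-0.5, 0.6, -0.6]
grip_width: 0.0884
grip_force: 0.0
```

Emit:
send_rows(motion="-0.2 0.5 0 0 -1; -0.4 1 0 0 -1; -0.4 1 0 0 -1; -0.4 1 0 0 -1; -0.4 1 0 0 -1")

```text
clock: 11.78
tcp_pos: [0.4534, -0.2372, 0.265]
orientation: [0.998, 0.064, 0.0, -0.001]
ft_force: [-0.2, 0.0, -0.0]
grip_width: 0.0885
grip_force: 0.0
```

```bash
python3 -c "
from h import *
mv([.408,-.354,.22],7)"
```

```text
tcp [ 0.4534 -0.2372  0.265 ] yaw 7.39 shift/0.12: [-0.501  0.917  0.373] turn 0.0022 F [-0.2  0.  -0. ] grip 0.08846299729364433
```

The short rack is within 2 mm of the pan's middle. Next I'll go above the middle rack.

Emit:
send_rows(motion="-0.25 0.45 0.1 0 -1; -0.5 0.92 0.25 0 -1; -0.5 0.92 0.37 0 -1; -0.5 0.92 0.37 0 -1; -0.5 0.92 0.37 0 -1")

```text
clock: 12.4
tcp_pos: [0.4081, -0.355, 0.2213]
orientation: [0.998, 0.064, 0.001, -0.0]
ft_force: [0.8, -0.2, -0.9]
grip_width: 0.0881
grip_force: 0.0
```

```bash
python3 -c "
from h import *
snap('wrist','w5');mv([.408,-.354,.133],7)"
```

```text
tcp [ 0.408  -0.3553  0.2215] yaw 7.34 shift/0.12: [ 0.    -0.011  0.738] turn 0.0019 F [0.5 0.4 0. ] grip 0.08792836750094697
```

View pics/w5.png

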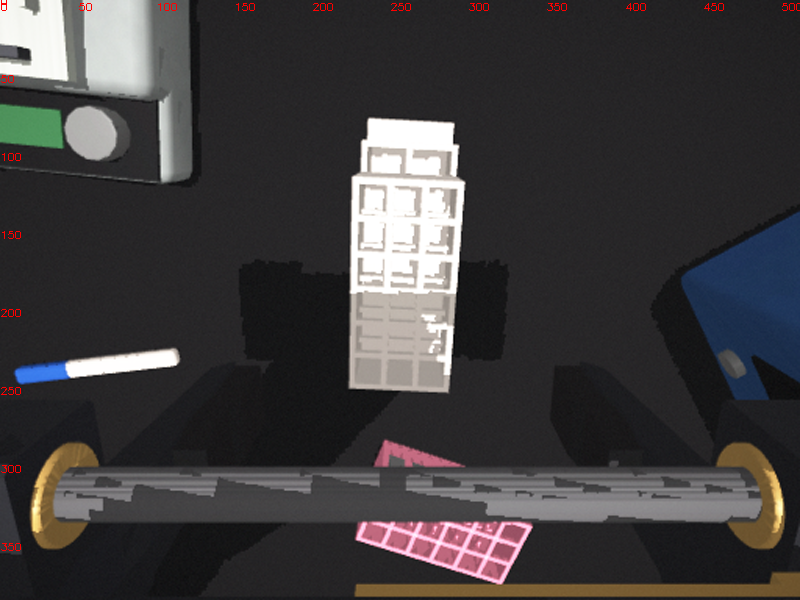

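The middle rack's top corners are at (351,177), (464,180), (449,391) and (349,388). The long rack's far foot is at (367..454, 118..124).

```bash
python3 - <<'E'
from h import *
pts("w5",[(351,177),(464,180),(449,391),(349,388)],.096)
pts("w5",[(361,141),(458,147)],.048)
pts("w5",[(367,118),(454,123)],.005)
E
```

```text
[[0.4613, -0.3218], [0.4668, -0.3758], [0.3553, -0.3854], [0.3502, -0.3316]] mean [ 0.4084 -0.3536]
 len 0.11172188684407365 wid 0.05415994830130475 yaw 4.9808475746957015 5.615854657678238
[[0.4778, -0.3209], [0.4815, -0.3751]] mean [ 0.4796 -0.348 ]
[[0.4916, -0.3197], [0.4956, -0.3744]] mean [ 0.4936 -0.347 ]
```

Emit:
send_rows(motion="0 -0.01 0.3 0.012 -1; 0 -0.01 0.7 0.012 -1; 0 -0.01 1 0.012 -1; 0 -0.01 1 0.012 -1; 0 -0.01 1 0.012 -1")

```text
clock: 13.08
tcp_pos: [0.4074, -0.3561, 0.1024]
orientation: [0.999, 0.044, 0.001, 0.001]
ft_force: [-0.8, -0.5, -0.0]
grip_width: 0.0883
grip_force: 0.0
```

Emit:
send_rows(motion="0 0 0.1 0 -1; 0 0 0.16 0 -1; 0 0 0.16 0 -1; 0 0 0.16 0 0; 0 0 0.16 0 1; 0 0 0.16 0 1; 0 0 0.16 0 1; 0 0 0.16 0 1; 0 0 0.16 0 1; 0 0 0.16 0 1")

```text
clock: 14.32
tcp_pos: [0.406, -0.3559, 0.0818]
orientation: [0.999, 0.043, -0.0, -0.0]
ft_force: [-0.8, 2.0, 3.0]
grip_width: 0.0537
grip_force: 20.0
```

Emit:
send_rows(motion="0 0 -0.1 0 1; 0 0 -0.4 0 1; 0 0 -0.8 0 1; 0 0 -1 0 1; 0 0 -1 0 1")

```text
clock: 14.95
tcp_pos: [0.407, -0.3573, 0.2038]
orientation: [0.999, 0.043, 0.002, 0.002]
ft_force: [-0.2, 0.0, -1.2]
grip_width: 0.0542
grip_force: 20.0
```

```bash
python3 -c "
from h import *
mv([.548,.1134,.2],6.9)"
```

```text
tcp [ 0.407  -0.3573  0.2038] yaw 4.92 shift/0.12: [ 1.506 -3.808  0.023] turn -0.011 F [-0.2  0.  -1.2] grip 0.05418337969061838
```

Emit:
send_rows(motion="0.2 -0.5 0 0 1; 0.4 -1 0 -0.011 1; 0.4 -1 0 -0.011 1")

```text
clock: 15.32
tcp_pos: [0.4448, -0.2264, 0.2006]
orientation: [0.998, 0.065, -0.001, -0.002]
ft_force: [0.3, -0.9, -1.3]
grip_width: 0.0542
grip_force: 20.0
```

Emit:
send_rows(motion="0.2 -0.5 0 0 1; 0.4 -1 0 0 1; 0.4 -1 0 0 1")

```text
clock: 15.7
tcp_pos: [0.4777, -0.1024, 0.2008]
orientation: [0.998, 0.065, -0.0, -0.001]
ft_force: [0.3, -0.9, -1.6]
grip_width: 0.0535
grip_force: 20.0
```

Emit:
send_rows(motion="0.2 -0.5 0 0 1; 0.4 -1 0 0 1; 0.4 -1 0 0 1; 0.4 -1 0 0 1; 0.4 -1 0 0 1")

```text
clock: 16.32
tcp_pos: [0.5093, 0.0145, 0.2014]
orientation: [0.998, 0.058, -0.001, 0.001]
ft_force: [-0.2, -0.2, -1.6]
grip_width: 0.0537
grip_force: 20.0
```

```bash
python3 -c "
from h import *
mv([.548,.1134,.2],6.9);snap('wrist','w6')"
```

```text
tcp [0.5093 0.0145 0.2014] yaw 6.69 shift/0.12: [ 0.416 -0.781  0.009] turn -0.0012 F [-0.2 -0.2 -1.6] grip 0.05370133902529867
```

View pics/w6.png

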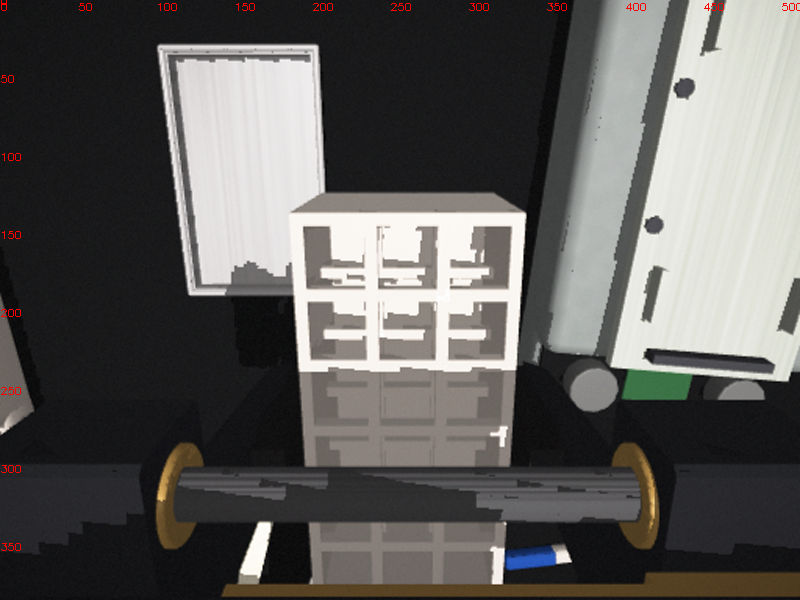

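The tray rim corners are at (158,45), (318,45) and (190,295). The held rack's far top edge is at (290..526, 212), and the shaker's front stop is at (648..774, 350..372).

```bash
python3 - <<'E'
from h import *
pts("w6",[(318,45),(190,295)],.016); pts("w6",[(158,45),(318,45)],.016); pts("w6",[(158,45),(190,295)],.016)
pts("w6",[(290,212),(526,212)],.2154)
pts("w6",[(650,349),(774,361)],.099)
mv([.548,.1134,.06],6.9)
E
```

```text
[[0.6267, 0.0764], [0.4737, 0.1467]] mean [0.5502 0.1116]
[[0.6165, 0.164], [0.6267, 0.0764]] mean [0.6216 0.1202]
[[0.6165, 0.164], [0.4737, 0.1467]] mean [0.5451 0.1553]
[[0.5643, 0.0469], [0.5705, -0.0063]] mean [0.5674 0.0203]
[[0.5003, -0.1056], [0.5011, -0.1671]] mean [ 0.5007 -0.1364]
tcp [0.5094 0.0147 0.2015] yaw 6.7 shift/0.12: [ 0.416 -0.781  1.178] turn -0.0011 F [-0.8 -0.3 -1. ] grip 0.05381321789860425
```

Emit:
send_rows(motion="0.2 -0.4 0 0 1; 0.41 -0.78 0 0 1; 0.41 -0.78 0.3 0 1; 0.41 -0.78 0.6 0 1; 0.41 -0.78 0.9 0 1; 0.41 -0.78 1 0 1; 0.41 -0.78 1 0 1; 0.41 -0.78 1 0 1")

```text
clock: 17.38
tcp_pos: [0.5485, 0.116, 0.083]
orientation: [0.998, 0.06, 0.001, -0.0]
ft_force: [0.3, 0.1, -0.7]
grip_width: 0.054
grip_force: 20.0
```

```bash
python3 -c "
from h import *
mv([.5475,.1130,.038],6.9);snap('wrist','w7')"
```

```text
tcp [0.5485 0.116  0.083 ] yaw 6.89 shift/0.12: [-0.012  0.024  0.375] turn -0.0001 F [ 0.3  0.1 -0.7] grip 0.053953158054403205
```

Emit:
send_rows(motion="-0.01 0.02 0.06 0 1; -0.01 0.02 0.12 0 1; -0.01 0.02 0.18 0 1; -0.01 0.02 0.22 0 1; -0.01 0.02 0.26 0 1; -0.01 0.02 0.3 0 1; -0.01 0.02 0.33 0 1; -0.01 0.02 0.36 0 1; -0.01 0.02 0.38 0 1; -0.01 0.02 0.38 0 1")

```text
clock: 18.68
tcp_pos: [0.5466, 0.1137, 0.0368]
orientation: [0.998, 0.06, 0.0, 0.0]
ft_force: [-1.4, -0.0, 4.5]
grip_width: 0.0538
grip_force: 20.0
```

Emit:
send_rows(motion="0 0 0 0 0.4; 0 0 0 0 0; 0 0 0 0 -1; 0 0 0 0 -1; 0 0 0 0 -1; 0 0 0 0 -1; 0 0 -0.3 0 -1; 0 0 -0.7 0 -1; 0 0 -1 0 -1; 0 0 -1 0 -1")

```text
clock: 19.92
tcp_pos: [0.5484, 0.114, 0.1587]
orientation: [0.998, 0.06, 0.003, -0.0]
ft_force: [0.3, -0.0, -0.4]
grip_width: 0.0881
grip_force: 0.0
```

Emit:
send_rows(motion="0 0 -0.4 0 -1; 0 0 -0.4 0 -1; 0 0 -0.4 0 -1")

```text
clock: 20.3
tcp_pos: [0.5458, 0.1136, 0.203]
orientation: [0.998, 0.061, -0.001, 0.0]
ft_force: [-0.5, 0.6, -0.2]
grip_width: 0.0883
grip_force: 0.0
```

```bash
python3 -c "
from h import *
snap('wrist','w8')
mv([.371,-.356,.2],4.3)"
```

```text
tcp [0.5455 0.1135 0.2026] yaw 6.94 shift/0.12: [-1.916  3.708  0.029] turn 0.0147 F [ 0.3  0.6 -0.2] grip 0.08829745315069641
```

View pics/w8.png

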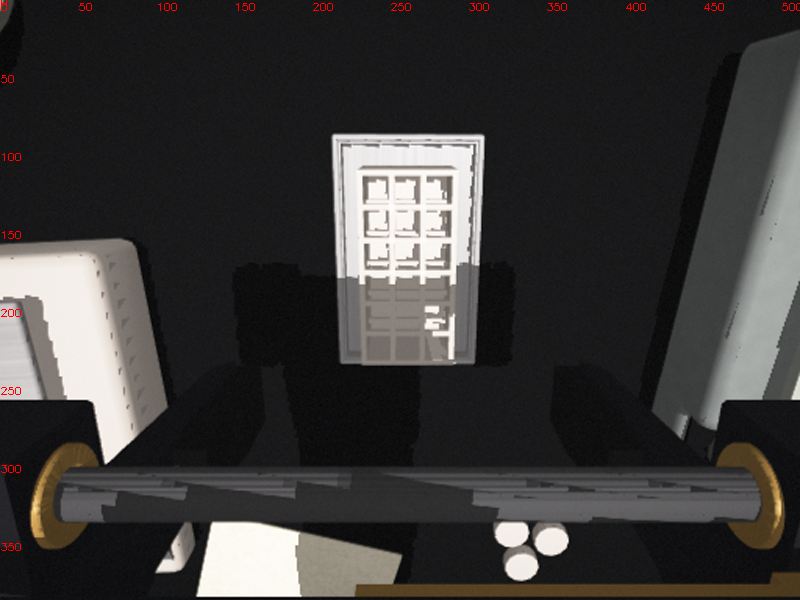

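The middle rack lies in the tray: its top is at (359..457, 170..363) and the rim at (333..484, 135..363). On the way back I'll look at the shaker.

```bash
python3 - <<'E'
from h import *
pts("w8",[(359,172),(457,172),(455,363),(362,363)],.051);pts("w8",[(333,135),(484,135),(475,363),(340,363)],.016)
E
```

```text
[[0.5998, 0.1447], [0.606, 0.0933], [0.4976, 0.0784], [0.491, 0.1326]] mean [0.5486 0.1122]
 len 0.1094358716326598 wid 0.05318646444350292 yaw 7.086052887031118 6.9112271190246695
[[0.6164, 0.1644], [0.6269, 0.0773], [0.4842, 0.0599], [0.4736, 0.1483]] mean [0.5503 0.1125]
 len 0.14372934634235282 wid 0.0883819268855347 yaw 6.692370357882457 6.855646554212056
```

Emit:
send_rows(motion="0 0.5 -0.3 0.01 -1; 0 1 -0.6 0.026 -1; 0 1 -0.6 0.026 -1; 0 1 -0.6 0.026 -1")

```text
clock: 20.85
tcp_pos: [0.5607, -0.0058, 0.2752]
orientation: [1.0, 0.019, -0.001, -0.0]
ft_force: [-0.2, 1.0, -0.7]
grip_width: 0.0881
grip_force: 0.0
```

Emit:
send_rows(motion="0.1 0.5 -0.2 0 -1; 0.2 1 -0.2 0 -1; 0.2 1 -0.2 0 -1; 0.2 1 -0.2 0 -1; 0.2 1 -0.2 0 -1")

```text
clock: 21.48
tcp_pos: [0.5895, -0.1209, 0.2991]
orientation: [1.0, 0.022, -0.001, -0.001]
ft_force: [-0.1, 0.4, -0.3]
grip_width: 0.0881
grip_force: 0.0
```

```bash
python3 -c "
from h import *
snap('wrist','w9')
mv([.371,-.356,.2],4.3)"
```

```text
tcp [ 0.5896 -0.1214  0.2994] yaw 2.49 shift/0.12: [-1.904  1.876  0.828] turn -0.0101 F [ 0.1  0.5 -0.3] grip 0.08795915077304639
```

View pics/w9.png

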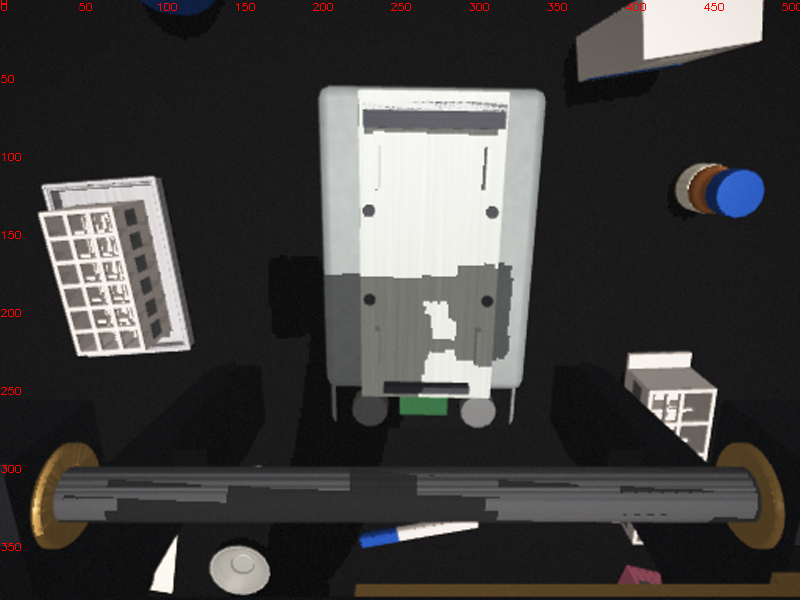

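The shaker view shows the lip at (362..506, 110..129), the front stop's inner edge at (384..469, 382) and the far tabs at u=379 and u=487. The middle rack lies inside the tray.

```bash
python3 - <<'E'
from h import *
pts("w9",[(362,129),(505,129)],.108); pts("w9",[(384,382),(469,382)],.099)
pts("w9",[(379,168),(487,168)],.095); pts("w9",[(378,345),(478,345)],.095)
pts("w9",[(368.5,210.5),(492,212),(487,301),(370,299.5)],.09)
pts("w9",[(630,352),(691,352)],.005)
mv([.35,-.357,.15],4.3)
E
```

```text
[[0.668, -0.0915], [0.6716, -0.1753]] mean [ 0.6698 -0.1334]
[[0.5014, -0.1092], [0.504, -0.1681]] mean [ 0.5027 -0.1386]
[[0.6455, -0.1015], [0.6484, -0.1687]] mean [ 0.6469 -0.1351]
[[0.5272, -0.1041], [0.5302, -0.1728]] mean [ 0.5287 -0.1385]
[[0.6182, -0.0952], [0.6207, -0.175], [0.5605, -0.177], [0.5581, -0.0976]] mean [ 0.5894 -0.1362]
 len 0.06019021930513299 wid 0.07963769522029122 yaw 2.094672518667143 1.7629441891929236
[[0.4939, -0.3203], [0.4962, -0.3734]] mean [ 0.495  -0.3468]
tcp [ 0.5896 -0.1214  0.2994] yaw 2.49 shift/0.12: [-2.078  1.877  1.245] turn -0.0101 F [ 0.1  0.5 -0.3] grip 0.08795915077304639
```

Emit:
send_rows(motion="-0.5 0.5 0 0 -1; -0.95 0.94 0 -0.01 -1; -0.95 0.94 0 -0.01 -1; -0.95 0.94 0 -0.01 -1")

```text
clock: 22.02
tcp_pos: [0.4781, -0.2431, 0.3003]
orientation: [0.999, 0.033, -0.001, 0.0]
ft_force: [0.3, -0.1, 0.2]
grip_width: 0.0882
grip_force: 0.0
```

Emit:
send_rows(motion="-0.5 0.5 0.2 0 -1; -0.9 0.98 0.6 0 -1; -0.9 0.98 0.9 0 -1; -0.9 0.98 0.9 0 -1; -0.9 0.98 0.9 0 -1")

```text
clock: 22.65
tcp_pos: [0.3824, -0.3651, 0.192]
orientation: [0.999, 0.036, 0.0, -0.001]
ft_force: [0.7, -0.6, 0.6]
grip_width: 0.0883
grip_force: 0.0
```

```bash
python3 -c "
from h import *
snap('wrist','w10')
mv([.3715,-.3562,.031],4.3)"
```

```text
tcp [ 0.3834 -0.365   0.1928] yaw 4.24 shift/0.12: [-0.097 -0.08   1.348] turn -0.0003 F [0.  0.1 0.6] grip 0.08799386556828515
```

View pics/w10.png

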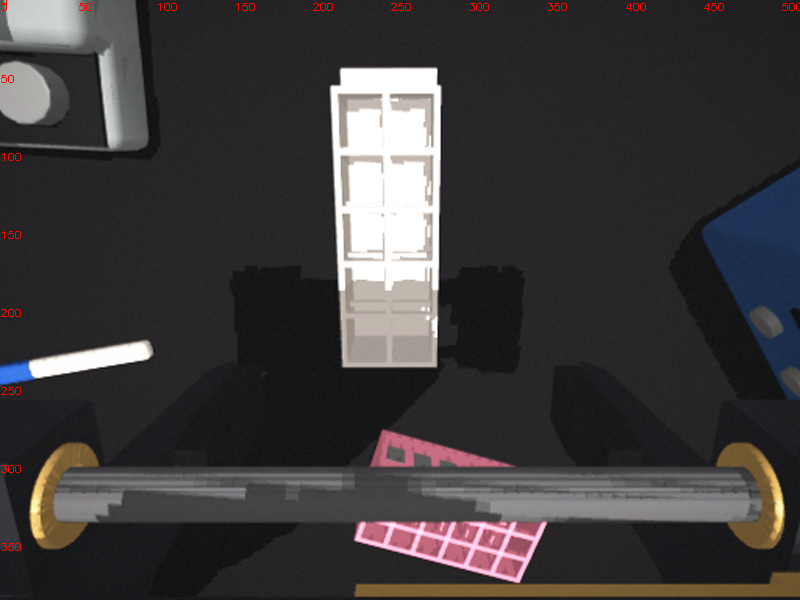

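The long rack's top corners are at (332,87), (441,87), (437,367) and (342,367), and its far foot edge is at (340..437, 68).

```bash
python3 - <<'E'
from h import *
pts("w10",[(332,87),(441,87),(437,367),(342,367)],.048); pts("w10",[(340,68),(437,68)],.005)
mv([.3715,-.3562,.031],4.3)
E
```

```text
[[0.4785, -0.3218], [0.4824, -0.3752], [0.3333, -0.3865], [0.3294, -0.3323]] mean [ 0.4059 -0.354 ]
 len 0.1494978929617404 wid 0.053941171659503316 yaw 4.18118702365517 4.146159121212492
[[0.4922, -0.32], [0.4961, -0.3744]] mean [ 0.4942 -0.3472]
tcp [ 0.3834 -0.365   0.1928] yaw 4.24 shift/0.12: [-0.097 -0.08   1.348] turn -0.0003 F [0.  0.1 0.6] grip 0.08799386556828515
```

Emit:
send_rows(motion="-0.1 -0.07 0.3 0 -1; -0.1 -0.07 0.7 0 -1; -0.1 -0.07 1 0 -1; -0.1 -0.07 1 0 -1; -0.1 -0.07 1 0 -1", grip_force=6)

```text
clock: 23.32
tcp_pos: [0.3704, -0.359, 0.0739]
orientation: [0.999, 0.036, 0.001, 0.001]
ft_force: [1.4, 0.6, 0.1]
grip_width: 0.0883
grip_force: 0.0
```

Emit:
send_rows(motion="0 0 0.15 0 -1; 0 0 0.3 0 -1; 0 0 0.34 0 -1; 0 0 0.34 0 0; 0 0 0.34 0 1; 0 0 0.34 0 1; 0 0 0.34 0 1; 0 0 0.34 0 1; 0 0 0.34 0 1; 0 0 0.34 0 1")

```text
clock: 24.58
tcp_pos: [0.3681, -0.3585, 0.0316]
orientation: [0.999, 0.035, -0.0, -0.0]
ft_force: [-1.5, 2.8, 5.2]
grip_width: 0.0542
grip_force: 6.0
```

Emit:
send_rows(motion="0 0 -0.03 0 1; 0 0 -0.06 0 1; 0 0 -0.09 0 1; 0 0 -0.12 0 1; 0 0 -0.12 0 1; 0 0 -0.12 0 1")

```text
clock: 25.32
tcp_pos: [0.3682, -0.3592, 0.0458]
orientation: [0.999, 0.035, 0.0, 0.0]
ft_force: [0.0, 0.1, -0.1]
grip_width: 0.0542
grip_force: 6.0
```

```bash
python3 -c "
from h import *
st()
snap('wrist','w11')
a=cv2.imread('pics/w11.png')
c,i=snap('scene','s11')
b=cv2.resize(i[170:270,110:230],(480,400),interpolation=cv2.INTER_CUBIC)
m=np.zeros((600,800,3),np.uint8); m[:300,:400]=cv2.resize(a,(400,300)); m[200:600,320:800]=b
cv2.imwrite('pics/m11.png',m)"
```

```text
25.325 [ 0.3682 -0.3592  0.0458] [[0.998, 0.07, 0.0], [0.07, -0.998, -0.0], [0.0, 0.0, -1.0]] [ 0.   0.1 -0.1] 0.054216859429148695 5.99263871088624
```

View pics/m11.png

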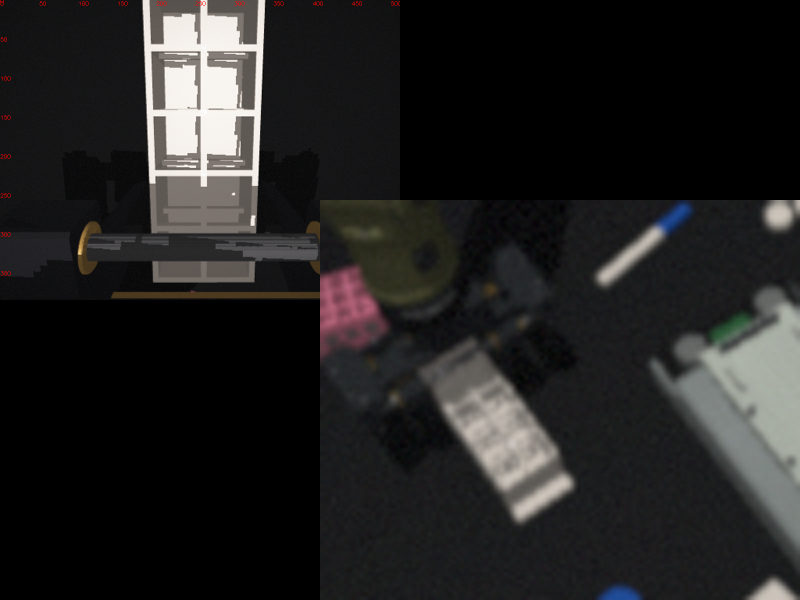

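The combined picture is the wrist view plus a scene crop. The rack is gripped near its near end with its far foot at (545,500), but the tilt isn't obvious by eye. I'll measure it from the apparent width along the rack.

```bash
cat > tilt.py <<'E'
from h import *
import sys
def tilt(name):
    c=cal(name); im=cv2.imread(f"pics/{name}_raw.png").max(2).astype(float); im=cv2.GaussianBlur(im,(1,5),0)
    P=[]
    for v in list(range(6,140,3)):
        r=im[v]; m=np.where(r[100:420]>110)[0]+100
        if len(m)<50: continue
        def sub(i,j): return i+(110-r[i])/(r[j]-r[i])*(j-i)
        u0=sub(m[0]-1,m[0]); u1=sub(m[-1]+1,m[-1]); w=u1-u0
        d=c["fx"]*.054/w; u=(u0+u1)/2
        p=np.array(c["eye"])+R.from_quat(c["orientation"]).apply([(u-c["cx"])/c["fx"]*d,(v-c["cy"])/c["fy"]*d,d]); P.append(p)
    P=np.array(P); a=np.polyfit(P[:,0],P[:,2],1); b=np.polyfit(P[:,0],P[:,1],1)
    print("n",len(P),"slope z/x",a[0].round(4),"yaw",np.degrees(np.arctan(b[0])).round(2),"x range",P[:,0].min().round(3),P[:,0].max().round(3),"z",np.polyval(a,[P[:,0].min(),P[:,0].max()]).round(4),"resid",np.std(P[:,2]-np.polyval(a,P[:,0])).round(4))
tilt(sys.argv[1])
E
python3 tilt.py w11; python3 tilt.py w10
```

```text
n 41 slope z/x -0.1154 yaw 3.94 x range 0.425 0.466 z [0.0557 0.051 ] resid 0.0001
n 32 slope z/x -0.3261 yaw 4.28 x range 0.418 0.492 z [0.0607 0.0365] resid 0.0098
```

The slope is -0.115, which is the tilt I want, so I'll grip hard to hold it and lift.

Emit:
send_rows(motion="0 0 0 0 1; 0 0 0 0 1; 0 0 0 0 1; 0 0 -0.1 0 1; 0 0 -0.3 0 1; 0 0 -0.6 0 1; 0 0 -1 0 1; 0 0 -1 0 1", grip_force=50)

```text
clock: 26.42
tcp_pos: [0.3698, -0.3602, 0.1692]
orientation: [0.999, 0.035, 0.003, 0.002]
ft_force: [0.8, 0.1, -2.3]
grip_width: 0.0532
grip_force: 50.0
```

Emit:
send_rows(motion="0 0 -0.2 0 1; 0 0 -0.3 0 1; 0 0 -0.3 0 1")

```text
clock: 26.8
tcp_pos: [0.3683, -0.359, 0.2018]
orientation: [0.999, 0.035, 0.0, 0.0]
ft_force: [0.1, -0.3, -1.6]
grip_width: 0.0534
grip_force: 50.0
```

```bash
python3 -c "
from h import *
snap('wrist','w12');mv([.541,-.138,.2],2)"; python3 tilt.py w12
```

```text
tcp [ 0.368  -0.3587  0.2012] yaw 4.06 shift/0.12: [ 1.568 -1.732  0.01 ] turn 0.0114 F [ 0.1 -0.3 -1.8] grip 0.053601452938433436
n 41 slope z/x -0.1198 yaw 3.99 x range 0.425 0.466 z [0.2115 0.2066] resid 0.0001
```

Tilt held. Moving over the shaker.

Emit:
send_rows(motion="0.3 -0.4 0 0.005 1; 0.6 -0.7 0 0.011 1; 0.78 -0.87 0 0.011 1; 0.78 -0.87 0 0.011 1")

```text
clock: 27.35
tcp_pos: [0.4558, -0.2452, 0.2006]
orientation: [1.0, 0.021, -0.0, -0.001]
ft_force: [0.3, -0.1, -2.4]
grip_width: 0.0538
grip_force: 50.0
```

Emit:
send_rows(motion="0.3 -0.4 0 0 1; 0.6 -0.7 0 0 1; 0.72 -0.88 0 0 1; 0.72 -0.88 0 0 1; 0.72 -0.88 0 0 1; 0.72 -0.88 0 0 1")

```text
clock: 28.1
tcp_pos: [0.5354, -0.1419, 0.2016]
orientation: [1.0, 0.016, -0.001, 0.001]
ft_force: [0.6, -0.8, -1.9]
grip_width: 0.0535
grip_force: 50.0
```

```bash
python3 -c "
from h import *
snap('wrist','w13');mv([.541,-.138,.15],2)"; python3 tilt.py w13
```

```text
tcp [ 0.5357 -0.1415  0.2017] yaw 1.9 shift/0.12: [ 0.045 -0.028  0.431] turn -0.0006 F [ 1.6 -0.4 -2.5] grip 0.05346866867180439
n 45 slope z/x -0.0062 yaw 1.67 x range 0.596 0.631 z [0.237  0.2368] resid 0.0001
```

View pics/w13.png

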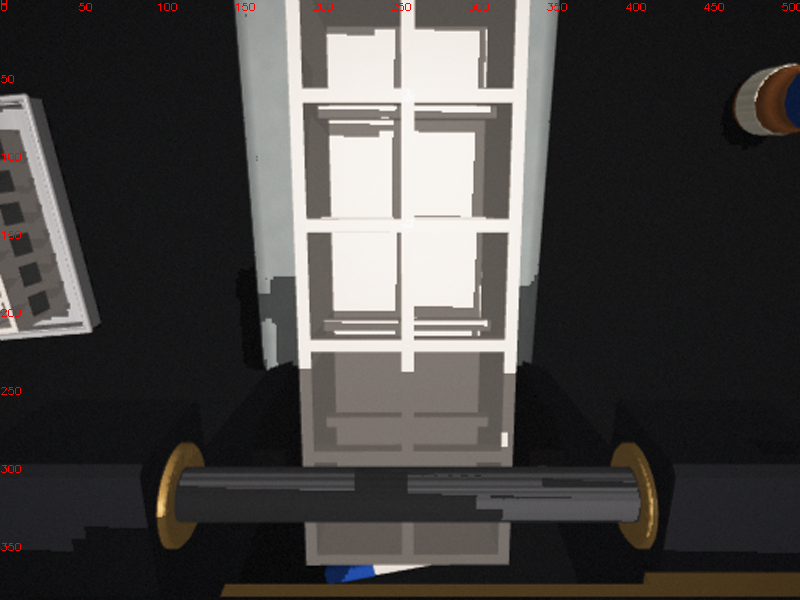

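The rack still looks the same in the grip: its edges at v=150 are at about u=297 and u=520, and the shaker housing shows on both sides. The mask picked up the grey housing, so I'll compare this with w12 using a higher threshold.

```bash
sed -i 's/>110/>T/; s/(110-r/(T-r/; s/^import sys/import sys; T=float(sys.argv[2])/' tilt.py; python3 tilt.py w12 228; python3 tilt.py w13 228
python3 -c "
from h import *
a,b=[cv2.imread(f'pics/w{i}_raw.png') for i in(12,13)]
print(cv2.phaseCorrelate(a[200:,200:325].max(2).astype(np.float32),b[200:,200:325].max(2).astype(np.float32)))"
```

```text
n 34 slope z/x -0.1182 yaw 4.0 x range 0.425 0.465 z [0.2098 0.205 ] resid 0.0003
n 34 slope z/x -0.1247 yaw 1.81 x range 0.592 0.633 z [0.2102 0.2051] resid 0.0002
((0.8573320505447057, 0.0580949260445891), 0.5655970256328583)
```

Emit:
send_rows(motion="0.04 -0.03 0.1 0 1; 0.04 -0.03 0.2 0 1; 0.04 -0.03 0.3 0 1; 0.04 -0.03 0.4 0 1; 0.04 -0.03 0.46 0 1; 0.04 -0.03 0.5 0 1; 0.04 -0.03 0.5 0 1")

```text
clock: 29.02
tcp_pos: [0.5413, -0.1358, 0.1415]
orientation: [1.0, 0.018, -0.0, 0.0]
ft_force: [-0.2, 0.3, -2.3]
grip_width: 0.0534
grip_force: 50.0
```

```bash
python3 -c "
from h import *
mv([.541,-.138,.137],2)"
```

```text
tcp [ 0.5413 -0.1358  0.1415] yaw 2.07 shift/0.12: [-0.004  0.018  0.038] turn 0.0004 F [-0.2  0.3 -2.3] grip 0.05342795713002295
```

Down to just above the bed, then feel for contact.

Emit:
send_rows(motion="0 0.02 0.01 0 1; 0 0.02 0.02 0 1; 0 0.02 0.03 0 1; 0 0.02 0.035 0 1; 0 0.02 0.035 0 1")

```text
clock: 29.65
tcp_pos: [0.5415, -0.1381, 0.1375]
orientation: [1.0, 0.018, -0.0, -0.0]
ft_force: [-0.1, 0.3, -2.4]
grip_width: 0.0535
grip_force: 50.0
```

Emit:
send_rows(motion="0.02 0 0 0 1; 0.04 0 0 0 1; 0.06 0 0 0 1; 0.08 0 0 0 1; 0.1 0 0 0 1; 0.1 0 0 0 1")

```text
clock: 30.4
tcp_pos: [0.5538, -0.1378, 0.1375]
orientation: [1.0, 0.018, 0.0, 0.0]
ft_force: [-0.1, -0.1, -1.7]
grip_width: 0.0537
grip_force: 50.0
```

Emit:
send_rows(motion="0.01 0 0 0 1; 0.02 0 0 0 1; 0.03 0 0 0 1; 0.04 0 0 0 1; 0.04 0 0 0 1")

```text
clock: 31.02
tcp_pos: [0.5581, -0.1376, 0.1374]
orientation: [1.0, 0.018, -0.0, 0.0]
ft_force: [-0.4, 0.4, -2.9]
grip_width: 0.0535
grip_force: 50.0
```

Inserted with no contact. Now I'll soften the grip and lower the near end, backing off about 5 mm to follow the pivot.

Emit:
send_rows(motion="0 0 0 0 1; 0 0 0 0 1; -0.005 0 0.015 0 1; -0.01 0 0.03 0 1; -0.015 0 0.045 0 1; -0.02 0 0.06 0 1; -0.025 0 0.075 0 1; -0.03 0 0.085 0 1; -0.03 0 0.085 0 1", grip_force=6)

```text
clock: 32.15
tcp_pos: [0.5549, -0.1377, 0.1273]
orientation: [1.0, 0.018, 0.0, 0.0]
ft_force: [-0.1, -0.9, -1.3]
grip_width: 0.0541
grip_force: 6.0
```

```bash
python3 -c "
from h import *
snap('wrist','w14')
mv([.553,-.1375,.1216],2)"; python3 tilt.py w14 228
```

```text
tcp [ 0.5549 -0.1377  0.1273] yaw 2.07 shift/0.12: [-0.015 -0.002  0.048] turn 0.0004 F [ 0.8  0.5 -1.9] grip 0.053875289124151945
n 38 slope z/x 0.2743 yaw 2.45 x range 0.615 0.648 z [0.1494 0.1583] resid 0.0044
```

```bash
python3 - <<'E'
from h import *
for n in("w12","w13","w14"):
    g=cv2.imread(f"pics/{n}_raw.png").max(2).astype(float)
    out=[]
    for v in (160,165,170,340,346,352):
        r=g[v-1:v+2].mean(0); gr=np.diff(r); 
        out.append((v,int(185+gr[185:205].argmax()),int(315+gr[315:340].argmin()),))
    col=g[:,215:235].mean(1); d=np.diff(col)
    print(n,out,"nearedge",[int(x) for x in g[335:375,225:250].mean(1)[::2]],"rungs",[int(v) for v in np.where(np.abs(d)>25)[0]])
E
```

```text
w12 [(160, 188, 332), (165, 188, 332), (170, 188, 332), (340, 194, 331), (346, 194, 334), (352, 195, 338)] nearedge [95, 95, 95, 95, 95, 95, 94, 94, 94, 94, 112, 117, 116, 81, 21, 21, 20, 21, 20, 34] rungs [16, 17, 18, 64, 65, 66, 67, 69, 70, 76, 78, 82, 83, 195, 198, 203, 204, 205, 206, 210, 211, 213, 214, 216, 217, 224, 225, 297, 298, 333, 360, 361, 373, 381]
w13 [(160, 188, 332), (165, 188, 332), (170, 188, 332), (340, 194, 325), (346, 195, 325), (352, 195, 325)] nearedge [95, 95, 95, 95, 95, 95, 94, 94, 94, 94, 112, 117, 116, 134, 186, 193, 139, 85, 27, 33] rungs [21, 22, 64, 65, 66, 67, 69, 76, 78, 86, 87, 198, 204, 206, 210, 211, 213, 216, 217, 224, 225, 297, 298, 313, 333, 369, 370, 371, 373, 381]
w14 [(160, 186, 334), (165, 186, 334), (170, 186, 334), (340, 195, 336), (346, 196, 335), (352, 196, 330)] nearedge [98, 98, 98, 98, 98, 97, 98, 97, 97, 105, 119, 118, 80, 15, 16, 15, 15, 16, 16, 32] rungs [6, 7, 8, 17, 18, 66, 67, 69, 73, 74, 86, 87, 137, 138, 142, 143, 144, 196, 197, 204, 205, 208, 209, 211, 215, 221, 222, 228, 229, 297, 298, 333, 358, 359, 373, 381]
```

The near-row width went from 144 to 148 px, so the rack pivoted by about 0.07 rad in the grip, as intended. Lowering the rest of the way.

Emit:
send_rows(motion="0 0 0.01 0 1; -0.004 0 0.02 0 1; -0.008 0 0.03 0 1; -0.012 0 0.04 0 1; -0.015 0 0.048 0 1; -0.015 0 0.05 0 1; -0.015 0 0.05 0 1")

```text
clock: 33.08
tcp_pos: [0.5533, -0.1378, 0.122]
orientation: [1.0, 0.018, 0.001, 0.0]
ft_force: [-0.2, 0.5, 4.7]
grip_width: 0.0538
grip_force: 6.0
```

Emit:
send_rows(motion="0 0 0.005 0 1; 0 0 0.005 0 1; 0 0 0.005 0 0.3; 0 0 0.005 0 -1; 0 0 0.005 0 -1; 0 0 0.005 0 -1; 0 0 0.005 0 -1; 0 0 -0.2 0 -1; 0 0 -0.5 0 -1; 0 0 -0.9 0 -1; 0 0 -1 0 -1; 0 0 -1 0 -1")

```text
clock: 34.58
tcp_pos: [0.553, -0.1378, 0.2416]
orientation: [1.0, 0.018, 0.0, 0.0]
ft_force: [-1.0, 0.2, -0.2]
grip_width: 0.0882
grip_force: 0.0
```

Emit:
send_rows(motion="0 0 -0.3 0 -1; 0 0 -0.5 0 -1; 0 0 -0.5 0 -1; 0 0 -0.5 0 -1")

```text
clock: 35.08
tcp_pos: [0.5519, -0.1374, 0.2993]
orientation: [1.0, 0.018, -0.002, -0.0]
ft_force: [0.3, 0.0, -0.4]
grip_width: 0.0882
grip_force: 0.0
```

```bash
python3 - <<'E'
from h import *
snap('wrist','w15'); s=st()
g=cv2.imread("pics/w15_raw.png"); c=cal("w15")
# expected projections of shaker/rack points
q=R.from_quat(c["orientation"]).inv()
def pr(p): 
    d=q.apply(np.array(p)-c["eye"]); return (c["fx"]*d[0]/d[2]+c["cx"],c["fy"]*d[1]/d[2]+c["cy"])
a=np.radians(2); ex=np.array([np.cos(a),np.sin(a),0]); ey=np.array([-ex[1],ex[0],0]); o=np.array([.5892,-.1362,0])
W=lambda x,y,z:o+ex*x+ey*y+[0,0,z]
for n,p in {"lip L":(81,42,.108),"lip R":(81,-42,.108),"top FL":(76.5,27,.138),"top FR":(76.5,-27,.138),"top NR":(-73.5,-27,.138),"top NL":(-73.5,27,.138),"foot near L":(-86.5,27,.095),"foot near R":(-86.5,-27,.095),"stop in":(-91,0,.09)}.items():
    x,y,z=p; print(n,np.round(pr(W(x/1000,y/1000,z)),1))
m=g.max(2)
def asc(r): return ' '.join(str(int(v)) for v in r)
u=int(pr(W(0,.012,.138))[0]); print("u",u)
v0=int(pr(W(.0765,0,.138))[1]); print("far col v",v0-25,asc(m[v0-25:v0+12,u-4:u+5].mean(1)))
v1=int(pr(W(-.0865,0,.095))[1]); print("near col v",v1-22,asc(m[v1-22:v1+16,u-4:u+5].mean(1)))
for v in (v0+25,v0+60,v1-40):
    print("row",v,"L",asc(m[v-1:v+2,195:225].mean(0)),"R",asc(m[v-1:v+2,290:330].mean(0)))
E
```

```text
35.125 [ 0.5518 -0.1374  0.2993] [[0.999, 0.036, -0.004], [0.036, -0.999, 0.001], [-0.004, -0.001, -1.0]] [ 0.2  0.4 -0.7] 0.08802293893720589 0.0
lip L [212.2  36.2]
lip R [307.3  36.2]
top FL [226.1  36.8]
top FR [293.4  36.9]
top NR [288.7 212.3]
top NL [230.7 212.2]
foot near L [234.4 209.5]
foot near R [285.2 209.5]
stop in [259.8 211.8]
u 245
far col v 11 25 118 245 245 245 241 188 178 176 187 233 231 188 98 100 102 103 102 101 103 102 103 102 102 119 212 252 252 250 196 103 103 105 105 115 155 144
near col v 187 141 141 141 141 141 141 142 137 117 118 117 117 116 118 117 117 117 117 118 118 118 126 141 136 102 34 33 35 40 40 40 52 100 118 116 90 90 91
row 61 L 191 192 191 192 192 192 192 193 192 195 195 194 195 195 194 193 202 237 241 243 245 245 245 246 247 247 245 246 244 217 R 164 252 252 252 244 129 233 247 247 246 242 243 244 244 244 245 246 245 233 193 193 195 195 196 196 196 195 195 193 193 192 190 191 191 191 192 192 191 181 171
row 96 L 195 193 195 194 195 195 194 196 195 196 196 196 196 194 194 194 195 203 234 235 116 99 96 99 97 93 91 120 216 244 R 252 252 252 248 242 243 206 97 98 99 100 102 97 96 131 229 239 210 196 195 195 195 195 196 194 193 192 194 194 194 195 196 195 193 192 191 180 170 161 154
row 169 L 82 83 107 188 189 187 185 186 185 186 187 187 189 188 189 190 189 190 190 192 214 239 239 238 239 238 238 240 241 238 R 249 246 238 231 155 156 155 155 159 155 155 154 155 148 89 89 88 89 88 89 86 109 190 179 86 87 89 88 88 89 90 86 96 139 135 128 75 26 26 26
```

Everything fits a flat rack at about x=+2 mm, with the far edge at v=36 (36.8 expected) and the near edge at about 212. As a last check I'll compare widths at both ends, since a raised end would look wider.

```bash
python3 - <<'E'
from h import *
m=cv2.imread("pics/w15_raw.png").max(2)
for v in (38,39,40): print(v,m[v,218:234].tolist(),m[v,286:302].tolist())
for v in (206,208,210): print(v,m[v,222:240].tolist(),m[v,280:298].tolist())
E
```

```text
38 [130, 128, 126, 123, 126, 128, 129, 126, 126, 172, 252, 252, 252, 252, 252, 252] [253, 252, 252, 253, 253, 252, 252, 252, 250, 166, 124, 122, 121, 122, 122, 119]
39 [126, 130, 123, 124, 124, 127, 128, 124, 125, 172, 252, 252, 252, 251, 250, 250] [251, 251, 251, 250, 251, 251, 252, 252, 250, 165, 120, 123, 125, 122, 123, 120]
40 [128, 127, 133, 160, 163, 166, 170, 163, 163, 195, 251, 251, 251, 236, 195, 195] [198, 197, 197, 199, 206, 241, 252, 252, 250, 159, 121, 123, 123, 120, 122, 119]
206 [116, 120, 124, 124, 120, 120, 118, 118, 116, 119, 131, 141, 141, 130, 118, 118, 118, 116] [141, 138, 136, 135, 136, 134, 135, 217, 249, 249, 241, 118, 116, 121, 118, 118, 121, 122]
208 [119, 122, 122, 122, 122, 120, 118, 118, 121, 119, 128, 141, 143, 134, 126, 127, 129, 127] [204, 202, 201, 192, 191, 193, 203, 241, 249, 249, 241, 119, 118, 119, 119, 117, 124, 120]
210 [119, 122, 122, 119, 120, 118, 117, 119, 120, 120, 127, 137, 138, 137, 137, 135, 137, 138] [249, 249, 249, 248, 248, 249, 249, 249, 249, 248, 237, 118, 119, 118, 118, 117, 121, 122]
```

```bash
python3 -c "
from cell import *
print(close_job())"
```

```text
the job is handed in; nothing more can be done
None
```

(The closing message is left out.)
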